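# Lever the battery cover off the readout console

## Task

The black battery cover in the sloping panel of the readout console is snapped shut. With the pry bar (fingers off the cover), lever its lower edge up at the notch until it stands ajar; then lift the cover off and put it down inside the steel tray, outer face up. Finish with the pry bar lying on the bench, and leave the weight, the sample ring and the tin where they are.

Things in the scene. Friction and masses are not known exactly. Their poses are not given: they have to be found in the camera images.
- console: fixed readout console: white sloping head on a grey pedestal. Origin on the bench under it; x level, from the panel's low front edge to its high back, y across, z up. The panel rises 22 deg towards +x: up-slope (cos22,0,sin22), outward normal (-sin22,0,cos22). Shut cover's lower edge: middle at (-30,0,135) mm. Panel runs from 17 mm down-slope of it (front edge) to 150 up-slope, 85 to each side
- notch (a point): fixed: top middle of the steel fulcrum ridge in the notch, axes as console. The notch, 25 wide, runs from the panel's front edge (free air before it) under the cover's lower edge. Ridge: 6 long, 11 to 17 mm down-slope of that edge, top parallel to the panel and 7 mm below it. Behind it the bay is open to 24 mm below the panel; battery cells (tops 8.5 mm below) start 16 mm up-slope of the edge
- cover_center (a point): middle of the loose black cover, a plate 80 (x) by 56 (y) by 5, 60 g, with three low ribs near its lower edge. Shut, it is flush in the panel, x up-slope, z along the outward normal. Levered up, it stays ajar: lower edge about 10 mm above the panel, upper edge still in its recess, and can be gripped by its 56 mm width at the lower end. On a flat floor it rests on its feet, tilted about 9 deg
- cover_lip (a point): middle of the cover's lower edge on the outer face (x -40, z 2.5 from cover_center). Two feet under this edge, 13 to 26 mm either side of the middle, reach 12.6 mm below the plate; sprung balls snap over them (about 8 N here frees them; they let go about 6 mm up, then push it on and hold the cover ajar). Between the feet it is hollow under the 5 mm plate, open to the notch, so a blade can go in
- pry_bar_grip (a point): middle of the pry bar's wooden handle (80 long in x, 18 wide, 28 high), half-way up: 14 mm above the bench as it lies. x points along the bar to its tip, z up. Weighs about 120 g, balanced about 12 mm from this point towards the tip.
- pry_bar_tip (a point): end of the flat steel blade, half-way through its thickness: 105 mm along x from pry_bar_grip. The blade is straight, 65 long, 14 wide, 3 thick, at the handle's half height.
- tray: open steel tray, fixed, 150 (x) by 160 (y) by 25 high, walls and floor 4 mm. Origin: centre of its underside, on the bench.
- weight: dark steel weight lying on the bench, a disc 70 in diameter, 30 high; origin under its centre. A bystander.
- sample_ring: steel sample ring on the bench, 75 in diameter, 20 high; origin under its centre. A bystander.
- tin: small open aluminium sample tin on the bench, 60 in diameter, 35 high; origin under its centre. A bystander.
Mind the look-alikes: they are no part of the job. Leave any white look-alike of the part that bears cover_center alone.

How it is judged (in metres and radians):
On the way:
1. the cover's lower edge has been levered up by 5 mm or more with the blade's tip at that edge, and no finger touches the cover (z of cover_lip in the frame of console above 0.14 m and distance between pry_bar_tip and cover_lip below 0.03 m and contact force between the fingers and cover below 0.2 N), for 0.05 s.
At the end, for the whole second after the job is handed in: The cover lies at rest inside the tray on its floor, outer face up (tilted less than 17 deg, centre below 25 mm), and the pry bar lies flat and at rest on the bench (not in the tray) (x of cover_center in the frame of tray between -0.065 and 0.065 m and y of cover_center in the frame of tray between -0.07 and 0.07 m and height (world z) of cover_center below 0.025 m and angle between cover_center's own z axis and vertical below 0.3 rad and linear speed of each of cover, pry_bar below 0.02 m/s and height (world z) of pry_bar_grip below 0.0165 m and height (world z) of pry_bar_tip below 0.022 m); the robot touches nothing.
It fails at once if the weight is moved by more than 15 mm (distance of weight from where it was at the start of the episode above 0.015 m).
It fails at once if the sample ring is moved by more than 15 mm (distance of sample_ring from where it was at the start of the episode above 0.015 m).
It fails at once if the tin is moved by more than 15 mm (distance of tin from where it was at the start of the episode above 0.015 m).
It also fails if it takes over 72 s, if anything falls off the work surface, if the arm or the gripper's body presses on something with over 40 N, if the wrist force passes 120 N, or if a joint passes its speed limit or range.

## Robot

A 6-joint arm with a two-finger parallel gripper is mounted at the origin on the work surface. World frame = base frame: x ahead of the robot, y to its left, z up, the work surface at z = 0. Lengths are in mm, angles in rad, forces in N, time in s.
With the tool pointing down it reaches from about 375 to 975 mm from the base axis. Payload 3.8 kg.
Tool frame: the origin (TCP) lies on the centre line of the jaws, within the pads' length; the fingertips stand 25 mm ahead of it and the grasp point (between the pads) lies 6 mm ahead of it; y points along the fingers, x is the direction in which the jaws open and shut, and the axes are right-handed (so a half turn about y gives the same grasp; the last joint's range is limited). The gripper opens to 85 mm and grips with 20 to 120 N. Pads are 22 mm wide; open, the fingers measure 114 mm over their backs; the gripper's body (76 mm by 85 mm) begins 54 mm behind the grasp point. The pads swing forward as they close: fully open they stand 13 mm farther back than shut.
Start: joints at [-0.037, 0.264, 1.604, -0, 1.274, -0.037], TCP at [674.995, -0.002, 256.28] pointing down, gripper open.
Joint ranges: [-2.63, 2.63], [-0.94, 2.18], [0.31, 2.57], [-1.31, 4.45], [0, 2.66], [-2.55, 2.55]. Speed limits (rad/s): [2.57, 2.57, 3.14, 3.14, 3.14, 3.14].

## Interface

Orientations are given as a unit quaternion [x, y, z, w].
In Python, from plant import r gives the robot as it stands.
- The arm moves only by the tool arm_command, never from a script. Its argument "commands" is a list of rows, each a list of 3 entries, a list of its own where there are three numbers: the closure, from -1 (fully open) to 1 (shut), then the shift along the tool's x, y, z in m, then the turn, a rotation vector about the tool's x, y, z in rad. In form: [[claw, [dx, dy, dz], [ax, ay, az]], ...]. A call has 1 to 10 rows; each row shifts and turns the pose as measured when the row begins, along the tool's axes as they then stand; what a row does not reach is not made up. A row lasts 1/8 s, in which the tool goes at most 62.5 mm and 10.7 degrees, less where a joint would pass 70% of its speed; a pose out of reach is approached as far as the arm can. A call with a gripper value outside its range is refused whole. The fingers move at their own pace and stop on an object; "force" is the grip in N (left out, the last holds). Time passes only in rows, so rows that do not move let the fingers close. It gives the time, the measured TCP pose, the force and the opening at its end, in the units of the state.
- r.observe(): the state, without advancing time (a new reading comes with each control period).
- r.camera(name): name is "scene" or "side" or "wrist"; returns the picture (480x640x3 uint8, red, green, blue); there is no depth.
- r.camera_params(name): a dict with "mtx" (3x3 intrinsics, pixels), "pose" (4x4, takes a point from camera to world coordinates). Camera axes: x right, y down, z forward; pixel columns grow to the right and rows downward; lengths in mm; the calibration is good to about 2 mm. A picture is of the moment at which its call begins: read the wrist's pose just before it. camera_params takes no time and is no camera call; for the wrist camera it gives the pose at the moment of the call.
- r.close_job(): hands the job in, once; it reports no verdict.
The state is a dict: "t": time; "joint_pos": joint angles; "dq": joint speeds; "tau": joint torques, N m; "tcp_pos": TCP position; "tcp_rot": TCP orientation; "contact_force": force on the tool from outside, world axes, zero at the start; "wrist_torque": the same for the moment, N m; "grip_width": opening from 0.0 (shut) to 1.0 (fully open).
Only numpy, scipy, OpenCV 4.12 (cv2) and the standard library are available. Lean on these libraries where they do the work, as an engineer would, in place of code of your own. Each camera call takes 0.05 s, during which the arm holds its last target. There are 200 camera calls.

## Working session

There is one attempt and no reset: what is moved stays moved. The work goes in short steps, Python scripts to look and compute and a tool call to move; the robot and the scene stay as the last step left them, time stands still between calls to the robot, and variables do not carry over. Pictures are saved under pics/ and viewed, about 8 in all and at most 12, crops included, and the job is handed in when it is done.

Besides the shell and the picture viewer there is one more tool, called after "Call:" as name(argument=value, ...) on one line, values as JSON. arm_command: Moves the arm, as the interface text tells. Its arguments: {"type":"object","properties":{"commands":{"type":"array"},"force":{"type":"number"}},"required":["commands"]}

```bash
mkdir -p pics; python3 - <<'E'
from plant import r
import cv2,numpy as np
s=r.observe();print(s)
for n in("scene","side"):
    im=r.camera(n);cv2.imwrite(f"pics/{n}0.png",im[...,::-1])
    p=r.camera_params(n);print(n,np.round(p["mtx"],1).tolist(),np.round(p["pose"],3).tolist())
cv2.imwrite("pics/wrist0.png",r.camera("wrist")[...,::-1]);print(np.round(r.camera_params("wrist")["pose"],3).tolist())
E
ls
```

```text
{'t': 0.0, 'joint_pos': array([-3.69029640e-02,  2.64787239e-01,  1.60534442e+00,  4.85055392e-06,
        1.27371741e+00, -3.68962127e-02]), 'dq': array([ 7.13328436e-04, -8.84577430e-04, -1.67399721e-03, -2.05528126e-04,
        1.39938925e-03,  3.18883885e-05]), 'tau': array([ 6.10465631e-04, -5.15121067e+01, -3.67308676e+01, -4.07824507e-05,
        1.31324201e-02,  1.46811578e-05]), 'tcp_pos': array([6.74333975e+02, 2.22372292e-02, 2.54954979e+02]), 'tcp_rot': array([-0.70707526,  0.00080005,  0.00079427,  0.7071374 ]), 'contact_force': array([ 0.10567545,  0.07367042, -0.13133674]), 'wrist_torque': array([-0.05374735,  0.03730888, -0.00912751]), 'grip_width': 1.0004512983206668}
scene [[513.7, 0.0, 322.5], [0.0, 513.7, 233.2], [0.0, 0.0, 1.0]] [[0.232, 0.545, -0.806, 1543.698], [0.973, -0.113, 0.204, -234.548], [0.02, -0.831, -0.556, 743.464], [0.0, 0.0, 0.0, 1.0]]
side [[488.9, 0.0, 315.6], [0.0, 488.9, 238.9], [0.0, 0.0, 1.0]] [[0.767, -0.385, 0.513, 120.795], [-0.641, -0.434, 0.633, -622.71], [-0.022, -0.815, -0.58, 682.691], [0.0, 0.0, 0.0, 1.0]]
[[1.0, 0.001, -0.002, 674.434], [0.001, -0.945, -0.328, 84.329], [-0.002, 0.328, -0.945, 373.679], [0.0, 0.0, 0.0, 1.0]]
pics
```

View pics/scene0.png

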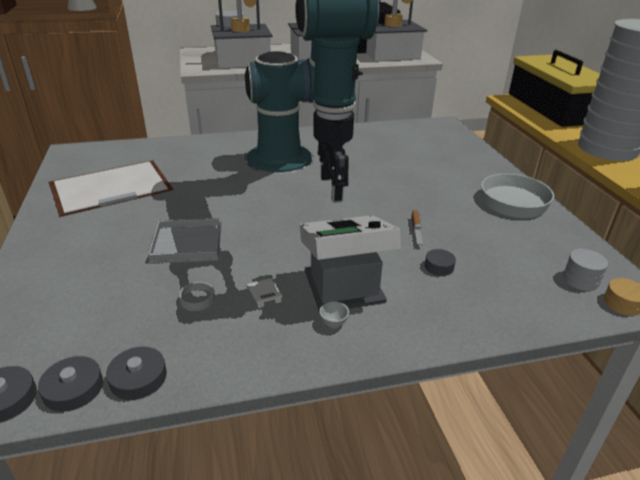

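View pics/side0.png

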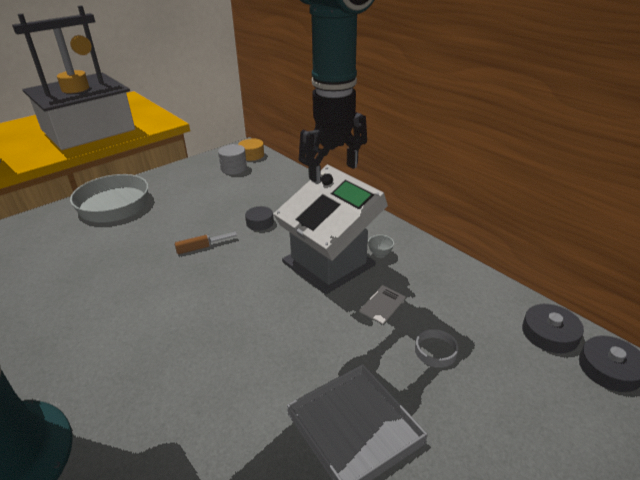

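The scene view shows the tray at (187,241), console at (348,245), pry bar at (417,228), ring at (197,297), tin at (334,315), weight at (440,262) and a white look-alike at (264,290). The side view shows the panel with the black cover at (319,212) and the bar at (205,243).

```bash
cat > h.py <<'E'
import numpy as np,cv2
from plant import r
def ray(p,uv):
    d=np.linalg.inv(p["mtx"])@np.array([uv[0],uv[1],1.]);T=np.array(p["pose"]);d=T[:3,:3]@d
    return T[:3,3],d/np.linalg.norm(d)
def onz(p,uv,z):
    o,d=ray(p,uv);return o+d*(z-o[2])/d[2]
def tri(obs):
    A=np.zeros((3,3));b=np.zeros(3);
    for p,uv in obs:
        o,d=ray(p,uv);M=np.eye(3)-np.outer(d,d);A+=M;b+=M@o
    x=np.linalg.solve(A,b);return x,[np.linalg.norm((np.eye(3)-np.outer(ray(p,uv)[1],ray(p,uv)[1]))@(x-p["pose"][:3,3])) for p,uv in obs]
def proj(p,X):
    T=np.linalg.inv(np.array(p["pose"]));c=T[:3,:3]@np.asarray(X,float)+T[:3,3];u=p["mtx"]@c;return u[:2]/u[2]
E
python3 - <<'E'
import cv2,numpy as np
a=cv2.imread("pics/side0.png")[130:270,160:400];b=cv2.imread("pics/scene0.png")[190:310,140:470]
a=cv2.resize(a,None,fx=2.5,fy=2.5,interpolation=3);b=cv2.resize(b,None,fx=2,fy=2,interpolation=3)
c=np.zeros((600,800,3),np.uint8);c[:350,:600]=a;c[355:595,:660]=b;cv2.imwrite("pics/crop0.png",c)
E
```

```text
(no output)
```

View pics/crop0.png

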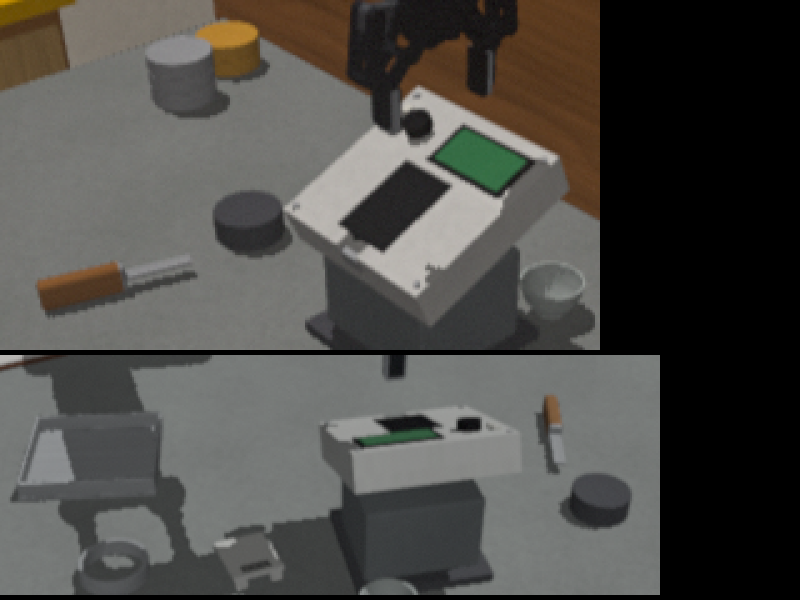

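View pics/wrist0.png

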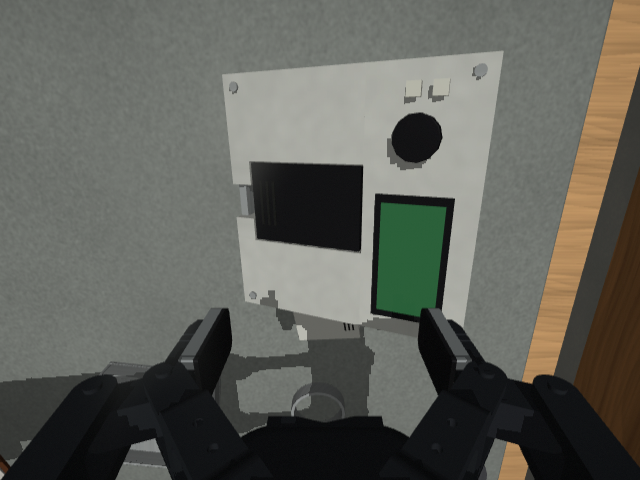

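The wrist view shows the cover corners at (250,162), (363,166), (361,251), (257,240) and the notch at (245,200). The crop shows the bar's handle and tip, with the tip at about side (236,234) and scene (420,242).

```bash
python3 - <<'E'
from h import *
pw=r.camera_params("wrist");ps=r.camera_params("side");pc=r.camera_params("scene")
g=cv2.imread("pics/wrist0.png",0)
px=np.array([[250,162],[363,166],[361,251],[257,240],[223,74],[503,51],[244,302]],np.float32)
px=cv2.cornerSubPix(g,px.reshape(-1,1,2),(5,5),(-1,-1),(3,50,.01)).reshape(-1,2);print(px.round(1).tolist())
ob=np.array([[0,28,0],[80,28,0],[80,-28,0],[0,-28,0],[-17,85,0],[150,85,0],[-17,-85,0]],float)
ok,rv,tv=cv2.solvePnP(ob,px.astype(float),pw["mtx"],None)
print("res",(cv2.projectPoints(ob,rv,tv,pw["mtx"],None)[0].reshape(-1,2)-px).round(1).tolist())
R=pw["pose"][:3,:3]@cv2.Rodrigues(rv)[0];t=pw["pose"][:3,:3]@tv.ravel()+pw["pose"][:3,3]
print("lip",t.round(1),"R",R.round(3).tolist(),"tilt",np.degrees(np.arccos(R[2,2])),"yaw",np.degrees(np.arctan2(R[1,0],R[0,0])))
# lip edge given known z=135+console z
z=np.array([onz(pw,p,z0)[:2] for p,z0 in zip(px,[135,165,165,135,128.6,191.2,128.6])]);print("onz corners",z.round(1).tolist())
def om(n):
    im=cv2.imread(f"pics/{n}0.png");h=cv2.cvtColor(im,cv2.COLOR_BGR2HSV)
    m=cv2.inRange(h,(4,120,60),(16,255,255));k,l,st,c=cv2.connectedComponentsWithStats(m)
    return [(c[i].round(1).tolist(),st[i].tolist()) for i in range(1,k) if 40<st[i][4]<2000]
print("side",om("side"));print("scene",om("scene"))
for n,p,uv in(("side",ps,(236,234)),("scene",pc,(420,242.5))):
    print(n,"tip",onz(p,uv,15.5).round(1))
for uv in[(289,409),(360,366),(427,437)]:print("tray side",onz(ps,uv,25).round(1))
for uv in[(140+40/2,190+62/2),(140+160/2,190+60/2),(140+12/2,190+138/2),(140+158/2,190+133/2)]:print("tray scene",onz(pc,uv,25).round(1))
for n,p,l in(("side",ps,[(260,214,30),(381,244,35),(437,342,20)]),("scene",pc,[(440,257,30),(334,310,35),(197,291,20)])):
    for u,v,z in l:print(n,onz(p,(u,v),z).round(0))
E
```

```text
[[249.5, 161.1999969482422], [362.6000061035156, 164.8000030517578], [360.20001220703125, 251.60000610351562], [256.20001220703125, 238.6999969482422], [221.5, 74.0999984741211], [503.20001220703125, 50.29999923706055], [246.10000610351562, 300.20001220703125]]
res [[1.2, 1.2], [-1.0, 0.7], [-0.5, -1.3], [1.0, -0.6], [-0.4, -0.5], [0.4, -0.1], [-0.9, 0.8]]
lip [622.7  32.7 136.3] R [[0.933, -0.015, -0.358], [0.013, 1.0, -0.008], [0.358, 0.003, 0.934]] tilt 21.001809984557667 yaw 0.8056409089707524
onz corners [[621.2, 61.3], [697.5, 62.1], [698.1, 4.8], [622.0, 3.7], [605.2, 117.4], [760.8, 119.4], [608.5, -52.6]]
side [([90.0, 165.9], [0, 134, 187, 62, 1182]), ([191.5, 244.0], [175, 235, 34, 19, 374])]
scene [([56.4, 198.7], [50, 182, 15, 34, 126]), ([415.3, 216.9], [413, 211, 6, 13, 63])]
side tip [580.9 248.8  15.5]
scene tip [579.3 260.8  15.5]
tray side [ 377.9 -228.    25. ]
tray side [ 520.5 -239.5   25. ]
tray side [ 502.9 -398.8   25. ]
tray scene [ 363.3 -368.7   25. ]
tray scene [ 389.3 -217.9   25. ]
tray scene [ 524.7 -396.3   25. ]
tray scene [ 549.3 -231.5   25. ]
side [663. 264.  30.]
side [791. -28.  35.]
side [ 665. -288.   20.]
scene [664. 274.  30.]
scene [795. -17.  35.]
scene [ 659. -286.   20.]
```

Call:
arm_command(commands=[[-1,[-0.034,0,0.045],[0,0,0]],[-1,[-0.034,0,0.045],[0,0,0]],[-1,[-0.034,0,0.045],[0,0,0]],[-1,[-0.034,0,0.045],[0,0,0]],[-1,[-0.034,0.01,0.045],[0,0,0]],[-1,[-0.034,0.01,0.045],[0,0,0]],[-1,[0,0,0],[0,0.18,0]],[-1,[0,0,0],[0,0.18,0]],[-1,[0,0,0],[0,0.18,0]],[-1,[0,0,0],[0,0.18,0]]])

```text
t: 1.4
tcp_pos: [461.7, 278.0, 230.9]
tcp_rot: [0.66, -0.258, 0.254, -0.658]
contact_force: [0.4, 0.2, -0.1]
grip_width: 0.994
```

Call:
arm_command(commands=[[-1,[0,0,0],[0,0.18,0]],[-1,[0,0,0],[0,0.18,0]],[-1,[0,0,0],[0,0.18,0]],[-1,[0,0,0],[0,0.18,0]],[-1,[0,0,0],[0,0.13,0]],[-1,[0,0,0],[0,0,0]]])

```text
t: 2.15
tcp_pos: [460.0, 277.3, 228.7]
tcp_rot: [-0.491, 0.514, -0.51, 0.484]
contact_force: [-0.5, 0.3, 1.0]
grip_width: 1.002
```

```bash
python3 - <<'E'
from h import *
from scipy.spatial.transform import Rotation as Ro
s=r.observe();pw=r.camera_params("wrist")
im=r.camera("wrist");cv2.imwrite("pics/wrist1.png",im[...,::-1])
print(s["t"],s["tcp_pos"].round(1),Ro.from_quat(s["tcp_rot"]).as_matrix().round(3).tolist(),s["joint_pos"].round(2),pw["pose"].round(2).tolist())
h=cv2.cvtColor(im[...,::-1].copy(),cv2.COLOR_BGR2HSV);m=cv2.inRange(h,(4,120,50),(16,255,255))
k,l,st,c=cv2.connectedComponentsWithStats(m)
for i in range(1,k):
  if st[i][4]>200:
    pts=np.argwhere(l==i)[:,::-1].astype(np.float32);bx=cv2.boxPoints(cv2.minAreaRect(pts));print(c[i].round(),st[i],bx.round().tolist(),[onz(pw,q,28)[:2].round(1).tolist() for q in bx])
ps=r.camera_params("side");print(onz(ps,(191.5,244),16))
E
```

```text
2.15 [460.  277.3 228.7] [[-0.049, -0.01, 0.999], [-0.999, -0.003, -0.049], [0.003, -1.0, -0.01]] [0.49 0.03 1.92 0.   1.2  2.11] [[-0.05, -0.94, -0.34, 545.46], [-1.0, 0.05, 0.01, 273.06], [0.0, 0.34, -0.94, 346.26], [0.0, 0.0, 0.0, 1.0]]
[312. 190.] [ 296  152   34   77 1351] [[294.0, 225.0], [312.0, 152.0], [330.0, 156.0], [312.0, 230.0]] [[450.6, 307.3], [520.9, 284.9], [516.1, 268.4], [445.1, 289.7]]
[480.01919257 282.7496087   16.        ]
```

View pics/wrist1.png

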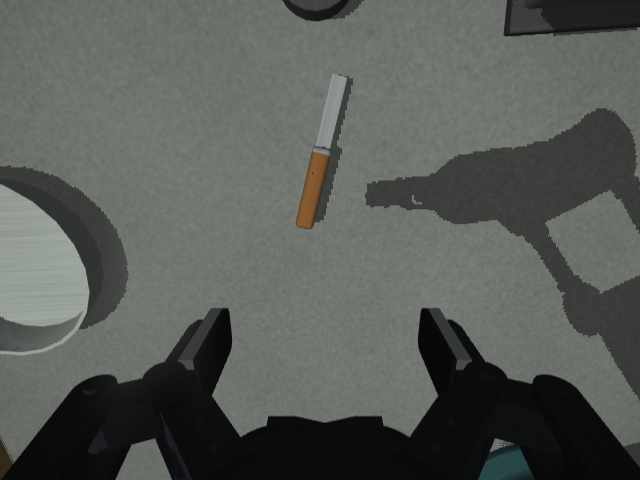

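The wrist picture shows the bar's tip at (340,74) and its handle box centred at (312,190). That puts the handle centre at about (482,287), yaw −17.5°.

Call:
arm_command(commands=[[-1,[-0.005,0.03,0.013],[0,0,0]],[-1,[-0.005,0.03,0.013],[0,0,0]],[-1,[0,0.04,0],[0,0.13,0]],[-1,[0,0.03,0],[0,0.13,0]],[-1,[0,0,0],[-0.15,0,0]],[-1,[0,0,0],[-0.15,0,0]],[-1,[0,0,0],[0,0,0]]])

```text
t: 3.08
tcp_pos: [485.3, 286.9, 94.5]
tcp_rot: [-0.482, 0.651, -0.472, 0.348]
contact_force: [0.8, -0.3, 0.9]
grip_width: 0.999
```

```bash
cat >> h.py <<'E'
from scipy.spatial.transform import Rotation as Ro
def to(X,rot=None):
    """tool-frame shift to world point X, and rotvec to world rotation matrix rot"""
    s=r.observe();R=Ro.from_quat(s["tcp_rot"]).as_matrix()
    print("t",round(s["t"],2),"tcp",s["tcp_pos"].round(1),"j",s["joint_pos"].round(2),"F",s["contact_force"].round(1),"w",round(float(s["grip_width"]),3))
    print("R cols",R.T.round(3).tolist())
    print("shift",(R.T@(np.array(X)-s["tcp_pos"])).round(1).tolist())
    if rot is not None:print("turn",Ro.from_matrix(R.T@rot).as_rotvec().round(3).tolist())
def tool(yaw,tilt):
    """fingers tilted 'tilt' forward of down, bar-plane heading yaw"""
    b=np.array([np.cos(yaw),np.sin(yaw),0]);k=np.array([0,0,1.])
    y=-np.cos(tilt)*k+np.sin(tilt)*b;z=np.cos(tilt)*b+np.sin(tilt)*k
    return np.stack([np.cross(y,z),y,z],1)
E
python3 - <<'E'
from h import *
to((486,286,30),tool(np.radians(-17.5),-.3))
pw=r.camera_params("wrist")
im=r.camera("wrist");cv2.imwrite("pics/wrist2.png",im[...,::-1])
h=cv2.cvtColor(im[...,::-1].copy(),cv2.COLOR_BGR2HSV);m=cv2.inRange(h,(4,120,50),(16,255,255))
k,l,st,c=cv2.connectedComponentsWithStats(m)
for i in range(1,k):
  if st[i][4]>200:
    pts=np.argwhere(l==i)[:,::-1].astype(np.float32);bx=cv2.boxPoints(cv2.minAreaRect(pts));print(c[i].round(),st[i],[onz(pw,q,28)[:2].round(1).tolist() for q in bx])
E
```

```text
t 3.08 tcp [485.3 286.9  94.5] j [0.38 0.35 1.84 0.21 1.21 2.15] F [ 0.8 -0.3  0.9] w 0.999
R cols [[-0.294, -0.956, 0.002], [-0.298, 0.09, -0.95], [0.908, -0.28, -0.311]]
shift [0.5, 61.0, 21.0]
turn [0.017, 0.006, 0.004]
[323. 237.] [ 307  188   33  102 2981] [[521.6, 284.4], [516.8, 268.6], [445.9, 288.3], [452.1, 308.2]]
```

View pics/wrist2.png

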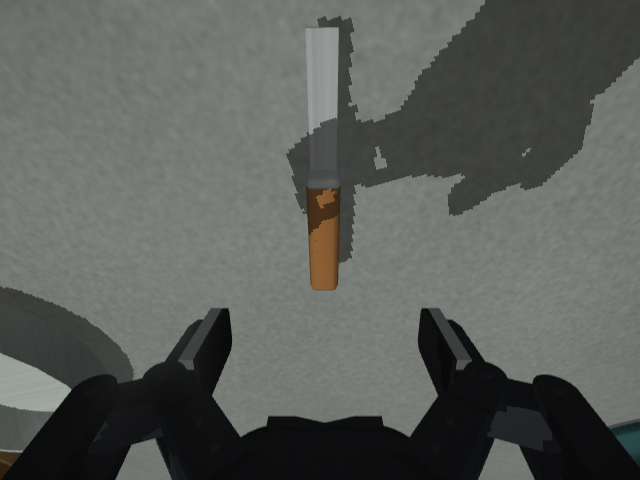

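The bar runs straight up the picture with its tip at (322,28) and its handle centred at column 323, between the pads. I'll go down and grip.

Call:
arm_command(commands=[[-1,[0,0.02,0.007],[0,0,0]],[-1,[0,0.02,0.007],[0,0,0]],[-1,[0,0.015,0.005],[0,0,0]],[-1,[0,0.004,0.0015],[0,0,0]],[0.3,[0,0,0],[0,0,0]],[0.6,[0,0,0],[0,0,0]],[1,[0,0,0],[0,0,0]],[1,[0,0,0],[0,0,0]]], force=90)

```text
t: 4.12
tcp_pos: [484.3, 288.3, 31.3]
tcp_rot: [-0.482, 0.647, -0.474, 0.353]
contact_force: [0.0, 0.3, -0.9]
grip_width: 0.188
```

```bash
python3 - <<'E'
from h import *
to((486,286,30),tool(np.radians(-17.5),-.3))
E
```

```text
t 4.12 tcp [484.3 288.3  31.3] j [0.38 0.43 1.87 0.21 1.09 2.12] F [ 0.   0.3 -0.9] w 0.188
R cols [[-0.287, -0.958, -0.0], [-0.289, 0.087, -0.953], [0.913, -0.274, -0.302]]
shift [1.7, 0.5, 2.6]
turn [0.007, 0.013, 0.004]
```

```bash
python3 - <<'E'
from h import *
s=r.observe();pw=r.camera_params("wrist");im=r.camera("wrist");cv2.imwrite("pics/wrist3.png",im[...,::-1])
d=np.array([np.cos(np.radians(-17)),np.sin(np.radians(-17)),0])
c=np.array([484,287.3,15.5])
for L in (40,60,105):print(L,proj(pw,c+d*L).round(1))
u,v=proj(pw,c+d*105).astype(int)
g=cv2.cvtColor(im,cv2.COLOR_RGB2GRAY).astype(int)
print(g[max(0,v-24):v+40:2,u-40:u+41:5])
print(max(0,v-24))
E
```

```text
40 [326.5 240. ]
60 [327.1 194.1]
105 [328.9  46. ]
[[133 131 132 134 132 131 135 136 134 136 134 131 130 130 130 137 136]
 [133 134 133 134 134 133 136 136 135  98 134 130 130 130 130 137 136]
 [133 134 135 135 135 135 137 138  99  72 134 130 130  67 132 138 138]
 [134 136 135 134 136 135 139 100  73  73 136 131  68  66 131 139 100]
 [134 136 135 136 137 138 141  75  74  75 136  70  68  67 132  75  75]
 [134 136 134 133 138 137 141  77  76  75  72  70  69  68  71  73  75]
 [136 136 133 133 138 137 141  78  76  75  72  70  69  68  70  75  76]
 [136 135 132 131 135 137 142  76  76  75  72  70  70  69  70  75  76]
 [135 135 131 131 133 136 140  76  76  74  72  70  70  70  72  74  75]
 [134 135 133 131 132 133 138  77  75  73  71  70  71  71  71  73  74]
 [133 136 134 132 128 124 129 127 111 113 112 111 110  71  71  72  73]
 [132 136 136 169 165 162 167 164 166 170 169 167 164  71  71  72 136]
 [131 137 137 170 165 161 167 164 167 170 169 166 165  71  70  71 134]
 [132 137 139 170 166 162 167 165 166 170 169 166 165  70  69  71 135]
 [133 137 140 170 166 162 167 165 167 170 169 166 165 
[... 527 characters left out ...]
 170 168 161 166 164 168 171 170 168 165  73  73  73  72]
 [143 139 138 170 169 161 166 164 168 171 170 168 166  74  73  73  72]
 [143 138 138 169 168 162 167 164 169 171 170 168 166  74  73  72  71]
 [142 139 140 170 169 161 166 165 169 172 169 169 166  73  74  72 120]
 [141 140 141 170 169 162 166 164 169 171 169 169 166  74  73  72 134]
 [140 141 142 170 169 162 166 165 169 171 170 168 166  74  74  72 135]
 [139 142 144 170 169 161 167 164 168 172 169 169 166  75  74  73 137]
 [140 142 144 170 169 162 166 165 169 171 169 169 166  76  75  74 138]
 [139 142 144 171 170 162 167 165 169 172 170 168 166  77  77  75 138]
 [138 140 143 171 170 162 166 165 168 172 170 169 167  78  77  75 138]]
22
```

```bash
python3 - <<'E'
from h import *
s=r.observe();pw=r.camera_params("wrist");R=Ro.from_quat(s["tcp_rot"]).as_matrix()
t=onz(pw,(325,43),15.5);print("tip",t);q=R.T@(t-[0,0,1.5]-s["tcp_pos"]);print("tip in tool",q.round(1))
b=onz(pw,(325.5,194),15.5);d=(t-b);d/=np.linalg.norm(d);print("dir",d.round(3),"tool",(R.T@d).round(3))
print("yaw bar",np.degrees(np.arctan2(d[1],d[0])),"tool",np.degrees(np.arctan2(R[1,2],R[0,2])),"pitch of z", np.degrees(np.arcsin(R[2,2])))
print("grip est",t-105*d)
E
```

```text
tip [585.52848297 257.44836329  15.5       ]
tip in tool [  0.6 -15.5 106. ]
dir [ 0.959 -0.282  0.   ] tool [-0.006 -0.302  0.953]
yaw bar -16.381921716883276 tool -16.686889427561702 pitch of z -17.549253527509073
grip est [484.79116664 287.06243253  15.5       ]
```

Call:
arm_command(commands=[[1,[0,-0.04,-0.013],[0,0,0]],[1,[0,-0.05,-0.016],[0,0,0]],[1,[0,-0.05,-0.016],[0,0,0]],[1,[0,0,0],[0,0,0]]])

```text
t: 4.68
tcp_pos: [483.2, 287.9, 181.0]
tcp_rot: [-0.482, 0.648, -0.474, 0.352]
contact_force: [-0.2, 0.2, -2.3]
grip_width: 0.187
```

```bash
cat >> h.py <<'E'
Q=np.array([.6,-15.5,106.])
def tipto(tip,yaw,pitch):
    """bar pitch (up +), rad"""
    R=tool(yaw,pitch-.306);to(np.array(tip)-R@Q,R)
    s=r.observe();R0=Ro.from_quat(s["tcp_rot"]).as_matrix();print("tip now",(s["tcp_pos"]+R0@Q).round(1),"pitch",(np.arcsin(R0[2,2])+.306).round(3))
E
python3 - <<'E'
from h import *
tipto((585,33,150),.01,0)
E
```

```text
t 4.67 tcp [483.2 287.9 181. ] j [0.38 0.25 1.79 0.19 1.35 2.18] F [-0.2  0.2 -2.3] w 0.187
R cols [[-0.288, -0.958, 0.001], [-0.29, 0.086, -0.953], [0.913, -0.275, -0.303]]
shift [245.7, -7.7, 70.7]
turn [0.002, -0.288, -0.09]
tip now [584.3 256.9 163.6] pitch -0.002
```

Call:
arm_command(commands=[[1,[0.05,0,0.014],[0,0,0]],[1,[0.05,0,0.014],[0,0,0]],[1,[0.05,-0.002,0.014],[0,0,0]],[1,[0.048,-0.003,0.014],[0,0,0]],[1,[0.048,-0.003,0.014],[0,0,0]],[1,[0,0,0],[0.001,-0.144,-0.045]],[1,[0,0,0],[0.001,-0.144,-0.045]],[1,[0,0,0],[0,0,0]]])

```text
t: 5.68
tcp_pos: [473.4, 23.0, 157.8]
tcp_rot: [0.577, -0.568, 0.412, -0.418]
contact_force: [-0.3, -0.7, -1.9]
grip_width: 0.19
```

```bash
python3 - <<'E'
from h import *
tipto((585,33,150),.01,0)
cv2.imwrite("pics/wrist4.png",r.camera("wrist")[...,::-1]);print(r.camera_params("wrist")["pose"].round(2).tolist())
E
```

```text
t 5.67 tcp [473.4  23.  157.8] j [-0.    0.17  1.94 -0.01  1.35  1.56] F [-0.3 -0.7 -1.9] w 0.19
R cols [[0.016, -1.0, 0.0], [-0.311, -0.005, -0.95], [0.95, 0.015, -0.311]]
shift [-9.4, -10.8, 2.8]
turn [0.01, 0.006, 0.002]
tip now [578.9  24.1 139.6] pitch -0.01
[[0.02, -0.8, -0.61, 590.05], [-1.0, -0.01, -0.01, 24.44], [0.0, 0.61, -0.8, 244.04], [0.0, 0.0, 0.0, 1.0]]
```

View pics/wrist4.png

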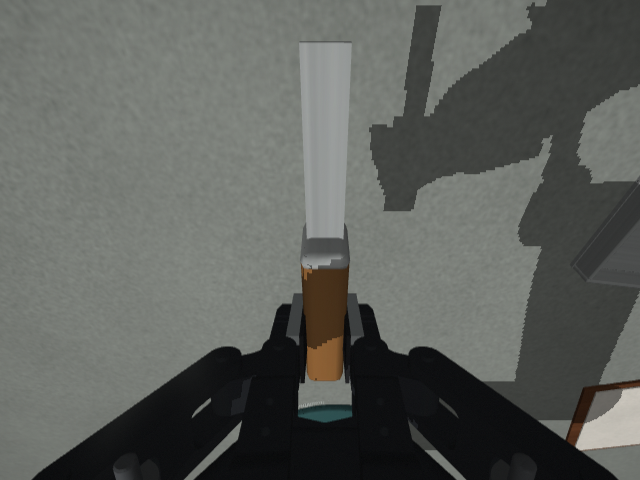

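Call:
arm_command(commands=[[1,[-0.0084,-0.012,0.036],[0.01,0,0]],[1,[0,0,0],[0,0,0]]])

```text
t: 5.98
tcp_pos: [510.7, 32.3, 156.6]
tcp_rot: [0.574, -0.568, 0.415, -0.419]
contact_force: [-0.5, 0.1, -1.3]
grip_width: 0.187
```

```bash
python3 - <<'E'
from h import *
tipto((617,33,133),.01,0)
a=r.camera("wrist")[...,::-1];b=r.camera("side")[...,::-1]
cv2.imwrite("pics/w5.png",a);cv2.imwrite("pics/s5.png",b)
c=np.zeros((600,800,3),np.uint8);c[:270,:800]=cv2.resize(a[0:135,120:520],None,fx=2,fy=2);c[275:599,:640]=cv2.resize(b[180:261,220:380],None,fx=4,fy=4,interpolation=3)
cv2.imwrite("pics/c5.png",c)
pw=r.camera_params("wrist");print(pw["pose"].round(2).tolist())
E
```

```text
t 5.97 tcp [510.7  32.3 156.6] j [0.01 0.24 1.86 0.   1.35 1.57] F [-0.5  0.1 -1.3] w 0.187
R cols [[0.01, -1.0, 0.001], [-0.303, -0.004, -0.953], [0.953, 0.01, -0.303]]
shift [-0.2, 5.9, 2.5]
turn [0.002, 0.0, 0.001]
tip now [616.4  32.8 139.2] pitch -0.002
[[0.01, -0.8, -0.6, 624.57], [-1.0, -0.01, -0.01, 32.9], [0.0, 0.6, -0.8, 242.92], [0.0, 0.0, 0.0, 1.0]]
```

View pics/c5.png

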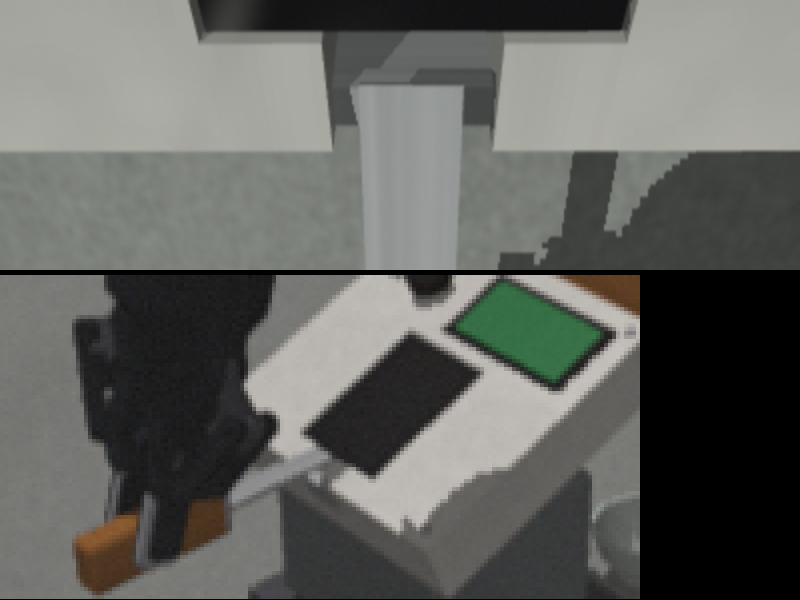

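```bash
python3 - <<'E'
from h import *
pw=r.camera_params("wrist");K=pw["mtx"];print(K[0,0])
for a,b in(((222,15.5),(433.5,15.5)),):
    dep=K[0,0]*56/(b[0]-a[0]);m=((a[0]+b[0])/2,15.5)
    o,_=ray(pw,m);d=pw["pose"][:3,:3]@(np.linalg.inv(K)@np.array([*m,1]));print("lip",(o+d*dep).round(1))
print("lip@135.5",onz(pw,(327.7,15.5),135.5).round(1),"front@129",onz(pw,(327.7,75.5),129).round(1))
print("tip px->",onz(pw,(325.7,42),140.7).round(1), "pred",proj(pw,[616.4,32.8,140.7]).round(1))
E
```

```text
331.13235367349534
lip [619.6  31.8 136.8]
lip@135.5 [619.5  31.8 135.5] front@129 [603.7  31.5 129. ]
tip px-> [614.   32.3 140.7] pred [324.   31.1]
```

The upper crop, from the wrist, shows the blade end centred in the notch, 5 mm before the cover's lip: tip at (411,85), lip at row 35. The lower crop, from the side camera, agrees with it. I'll lower the blade onto the ridge.

Call:
arm_command(commands=[[1,[0,0.0086,0.0027],[0,0,0]],[1,[0,0,0],[0,0,0]],[1,[0,0.0015,0.0005],[0,0,0]],[1,[0,0,0],[0,0,0]]])

```text
t: 6.58
tcp_pos: [505.6, 31.6, 144.1]
tcp_rot: [0.575, -0.569, 0.414, -0.417]
contact_force: [-0.4, 0.1, -1.9]
grip_width: 0.189
```

```bash
python3 - <<'E'
from h import *
tipto((617,33,126),.01,0)
E
```

```text
t 6.58 tcp [505.6  31.6 144.1] j [0.01 0.24 1.88 0.   1.33 1.57] F [-0.4  0.1 -1.9] w 0.189
R cols [[0.009, -1.0, 0.001], [-0.31, -0.004, -0.951], [0.951, 0.008, -0.31]]
shift [-0.9, -0.9, 5.7]
turn [0.009, -0.001, 0.001]
tip now [611.2  31.9 126. ] pitch -0.009
```

Call:
arm_command(commands=[[1,[0,-0.003,0.005],[0.009,0,0]],[1,[0,0,0],[0,0,0]],[1,[0,0,0],[0,0,0]]])

```text
t: 6.95
tcp_pos: [512.2, 31.6, 146.1]
tcp_rot: [0.573, -0.567, 0.417, -0.42]
contact_force: [-0.0, -0.5, -1.9]
grip_width: 0.189
```

```bash
python3 - <<'E'
from h import *
tipto((617,32,126),.01,0)
E
```

```text
t 6.95 tcp [512.2  31.6 146.1] j [0.01 0.25 1.87 0.   1.33 1.57] F [-0.  -0.5 -1.9] w 0.189
R cols [[0.009, -1.0, 0.001], [-0.299, -0.004, -0.954], [0.954, 0.008, -0.299]]
shift [0.1, 3.1, 0.0]
turn [-0.002, -0.001, 0.001]
tip now [617.9  32.  129.1] pitch 0.002
```

Call:
arm_command(commands=[[1,[0,0.0015,0.0005],[0,0,0]],[1,[0,0,0],[0,0,0]]])

```text
t: 7.2
tcp_pos: [512.2, 31.7, 144.4]
tcp_rot: [0.573, -0.567, 0.417, -0.42]
contact_force: [-0.4, -0.2, -0.9]
grip_width: 0.193
```

Call:
arm_command(commands=[[1,[0,0.0015,0.0005],[0,0,0]],[1,[0,0,0],[0,0,0]]])

```text
t: 7.45
tcp_pos: [512.2, 31.6, 142.7]
tcp_rot: [0.573, -0.567, 0.417, -0.42]
contact_force: [-0.5, -0.1, -1.2]
grip_width: 0.19
```

Call:
arm_command(commands=[[1,[0,0.0015,0.0005],[0,0,0]],[1,[0,0,0],[0,0,0]]])

```text
t: 7.7
tcp_pos: [512.3, 31.7, 141.8]
tcp_rot: [0.573, -0.567, 0.417, -0.42]
contact_force: [-1.2, 0.3, 2.3]
grip_width: 0.188
```

Call:
arm_command(commands=[[1,[0,-0.0022,0.0056],[0,0,0]],[1,[0,-0.0018,0.0056],[0,0,0]],[1,[0,0,0],[0,0,0]]])

```text
t: 8.07
tcp_pos: [525.5, 31.8, 142.3]
tcp_rot: [0.572, -0.567, 0.417, -0.421]
contact_force: [0.4, -0.1, -1.0]
grip_width: 0.192
```

```bash
python3 - <<'E'
from h import *
tipto((629,32,126),.01,0)
a=r.camera("wrist")[...,::-1];b=r.camera("side")[...,::-1]
cv2.imwrite("pics/w6.png",a);cv2.imwrite("pics/s6.png",b)
c=np.zeros((600,800,3),np.uint8);c[:270,:800]=cv2.resize(a[0:135,120:520],None,fx=2,fy=2);c[275:599,:640]=cv2.resize(b[180:261,220:380],None,fx=4,fy=4,interpolation=3)
cv2.imwrite("pics/c6.png",c)
E
```

```text
t 8.07 tcp [525.5  31.8 142.3] j [0.01 0.27 1.84 0.   1.33 1.57] F [ 0.4 -0.1 -1. ] w 0.192
R cols [[0.009, -1.0, 0.001], [-0.298, -0.004, -0.955], [0.955, 0.008, -0.298]]
shift [0.2, -0.2, -2.4]
turn [-0.003, -0.001, 0.001]
tip now [631.3  32.1 125.5] pitch 0.003
```

View pics/c6.png

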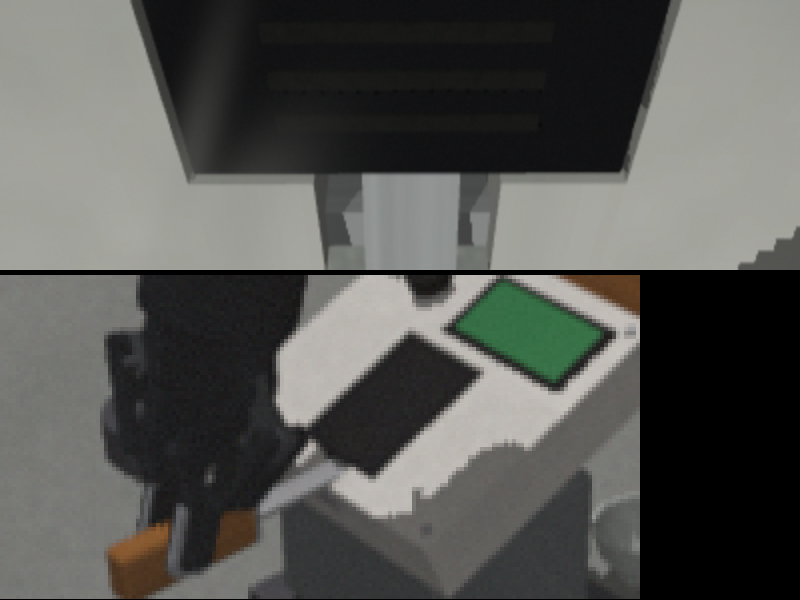

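The blade lies centred under the cover's lower edge, which is at crop row 175, with the tip about 7–9 mm inside. I'll lever about the ridge now.

Call:
arm_command(commands=[[1,[0,0.0071,0.0009],[0.08,0,0]],[1,[0,0.0071,0.0009],[0.08,0,0]],[1,[0,0.0071,0.0009],[0.08,0,0]],[1,[0,0.0071,0.0009],[0.08,0,0]],[1,[0,0,0],[0,0,0]]])

```text
t: 8.8
tcp_pos: [522.9, 31.7, 112.3]
tcp_rot: [-0.496, 0.491, -0.504, 0.508]
contact_force: [-1.2, 0.1, -0.9]
grip_width: 0.187
```

```bash
python3 - <<'E'
from h import *
tipto((629,32,126),.01,.66)
s=r.observe();R=Ro.from_quat(s["tcp_rot"]).as_matrix();p=np.array([0,-7.9,88.7]);print("pivot now",(s["tcp_pos"]+R@p).round(1))
E
```

```text
t 8.8 tcp [522.9  31.7 112.3] j [ 0.01  0.1   2.08 -0.    0.94  1.58] F [-1.2  0.1 -0.9] w 0.187
R cols [[0.009, -1.0, 0.001], [0.024, -0.001, -1.0], [1.0, 0.009, 0.024]]
shift [0.1, 37.9, 11.1]
turn [0.33, -0.001, 0.001]
tip now [628.5  32.1 130.4] pitch 0.33
pivot now [611.4  32.5 122.3]
```

Call:
arm_command(commands=[[1,[0,0.0068,0.0012],[0.08,0,0]],[1,[0,0.0068,0.0012],[0.08,0,0]],[1,[0,0.0068,0.0012],[0.08,0,0]],[1,[0,0,0],[0,0,0]]])

```text
t: 9.3
tcp_pos: [528.1, 31.7, 91.7]
tcp_rot: [-0.433, 0.429, -0.558, 0.563]
contact_force: [-3.8, -0.1, 0.3]
grip_width: 0.188
```

```bash
python3 - <<'E'
from h import *
tipto((629,32,126),.01,.66)
s=r.observe();R=Ro.from_quat(s["tcp_rot"]).as_matrix();p=np.array([0,-7.9,88.7]);print("pivot now",(s["tcp_pos"]+R@p).round(1))
E
```

```text
t 9.3 tcp [528.1  31.7  91.7] j [ 0.01  0.02  2.24 -0.    0.62  1.58] F [-3.8 -0.1  0.3] w 0.188
R cols [[0.009, -1.0, 0.001], [0.258, 0.001, -0.966], [0.966, 0.009, 0.258]]
shift [0.1, 18.2, 2.2]
turn [0.093, -0.001, 0.001]
tip now [626.6  32.  134. ] pitch 0.567
pivot now [611.8  32.5 122.2]
```

Call:
arm_command(commands=[[1,[0,0.0066,0.0012],[0.08,0,0]],[1,[0,0.0066,0.0012],[0.08,0,0]],[1,[0,0,0],[0,0,0]]])

```text
t: 9.68
tcp_pos: [536.3, 31.7, 81.0]
tcp_rot: [-0.387, 0.383, -0.59, 0.595]
contact_force: [-5.9, -0.2, 1.0]
grip_width: 0.191
```

```bash
python3 - <<'E'
from h import *
tipto((629,32,126),.01,.66)
s=r.observe();R=Ro.from_quat(s["tcp_rot"]).as_matrix();p=np.array([0,-7.9,88.7]);print("pivot now",(s["tcp_pos"]+R@p).round(1))
a=r.camera("wrist")[...,::-1];b=r.camera("side")[...,::-1]
cv2.imwrite("pics/w7.png",a);cv2.imwrite("pics/s7.png",b)
c=np.zeros((600,800,3),np.uint8);c[:270,:800]=cv2.resize(a[0:135,120:520],None,fx=2,fy=2);c[275:599,:640]=cv2.resize(b[180:261,220:380],None,fx=4,fy=4,interpolation=3)
cv2.imwrite("pics/c7.png",c)
E
```

```text
t 9.68 tcp [536.3  31.7  81. ] j [ 0.01 -0.01  2.34 -0.01  0.4   1.58] F [-5.9 -0.2  1. ] w 0.191
R cols [[0.009, -1.0, 0.001], [0.406, 0.003, -0.914], [0.914, 0.009, 0.406]]
shift [0.0, 5.2, -3.8]
turn [-0.064, -0.001, 0.001]
tip now [626.9  32.  138.2] pitch 0.724
pivot now [614.1  32.4 124.3]
```

View pics/c7.png

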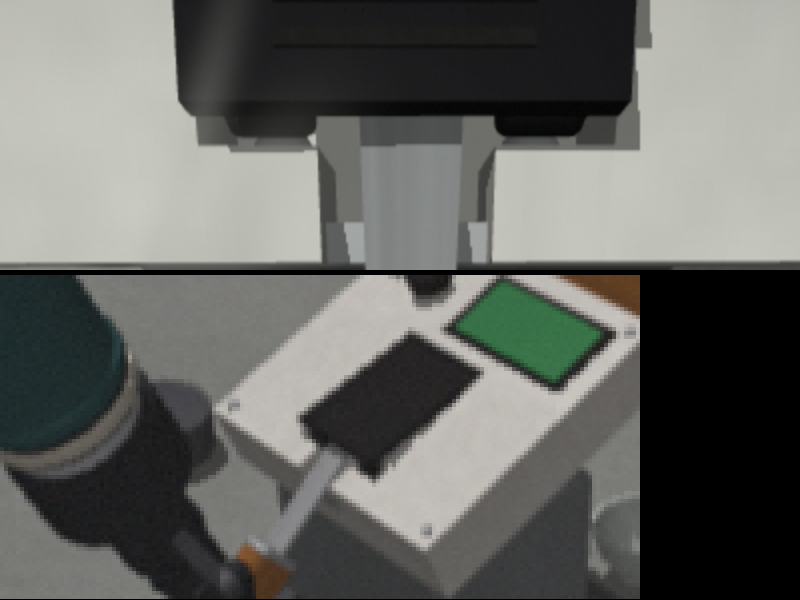

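The cover's lower edge now stands clear of the panel, with the feet showing above it at crop (270,125) and (540,125) and the blade underneath. I'll unload the blade and pull it out.

Call:
arm_command(commands=[[1,[0,-0.0071,-0.0006],[-0.08,0,0]],[1,[0,-0.0071,-0.0006],[-0.08,0,0]],[1,[0,0.006,-0.019],[0,0,0]],[1,[0,0.006,-0.019],[0,0,0]],[1,[0,0.006,-0.019],[0,0,0]],[1,[0,0,0],[-0.15,0,0]],[1,[0,0,0],[-0.15,0,0]],[1,[0,0,0],[-0.15,0,0]],[1,[0,0,0],[-0.1,0,0]],[1,[0,0,0],[0,0,0]]])

```text
t: 11.02
tcp_pos: [462.0, 31.0, 53.4]
tcp_rot: [0.578, -0.572, 0.41, -0.413]
contact_force: [-0.8, -1.0, -1.9]
grip_width: 0.192
```

```bash
python3 - <<'E'
from h import *
to((470,150,45),tool(0,-.306))
E
```

```text
t 11.03 tcp [462.   31.   53.4] j [0.01 0.3  2.02 0.   1.16 1.57] F [-0.8 -1.  -1.9] w 0.192
R cols [[0.009, -1.0, 0.001], [-0.322, -0.004, -0.947], [0.947, 0.008, -0.322]]
shift [-118.9, 4.9, 11.3]
turn [0.021, 0.008, 0.004]
```

Call:
arm_command(commands=[[1,[-0.04,0.001,0.002],[0,0,0]],[1,[-0.04,0.001,0.002],[0,0,0]],[1,[-0.04,0.001,0.002],[0,0,0]],[1,[0,0,0],[0.02,0.008,0.004]],[1,[0,0,0],[0,0,0]]])

```text
t: 11.65
tcp_pos: [457.2, 151.8, 44.9]
tcp_rot: [-0.569, 0.57, -0.419, 0.418]
contact_force: [-0.6, -0.9, -2.3]
grip_width: 0.191
```

```bash
python3 - <<'E'
from h import *
to((470,150,32),tool(0,-.306))
E
```

```text
t 11.65 tcp [457.2 151.8  44.9] j [0.22 0.32 2.   0.07 1.12 1.75] F [-0.6 -0.9 -2.3] w 0.191
R cols [[-0.002, -1.0, 0.001], [-0.299, -0.0, -0.954], [0.954, -0.002, -0.299]]
shift [1.8, 8.5, 16.1]
turn [-0.003, -0.002, 0.0]
```

Call:
arm_command(commands=[[1,[0,0.006,0.0019],[0,0,0]],[1,[0,0.005,0.0016],[0,0,0]],[1,[0,0,0],[0,0,0]]])

```text
t: 12.02
tcp_pos: [456.0, 149.5, 32.3]
tcp_rot: [-0.569, 0.571, -0.42, 0.418]
contact_force: [-0.1, 0.1, -0.6]
grip_width: 0.192
```

```bash
python3 - <<'E'
from h import *
to((470,150,32),tool(0,-.306))
E
```

```text
t 12.03 tcp [456.  149.5  32.3] j [0.22 0.33 2.01 0.07 1.1  1.75] F [-0.1  0.1 -0.6] w 0.192
R cols [[-0.004, -1.0, 0.001], [-0.299, 0.0, -0.954], [0.954, -0.004, -0.299]]
shift [-0.5, -3.8, 13.4]
turn [-0.003, -0.004, -0.0]
```

Call:
arm_command(commands=[[0.3,[0,0,0],[0,0,0]],[-1,[0,0,0],[0,0,0]],[-1,[0,0,0],[0,0,0]],[-1,[0,-0.03,0],[0,0,0]],[-1,[0,-0.06,0],[0,0,0]],[-1,[0,-0.06,0],[0,0,0]],[-1,[0.03,-0.05,0],[0.1,0,0]],[-1,[0.045,0,0],[0.18,0,0]],[-1,[0.045,0,0],[0,0,0]],[-1,[0,0,0],[0,0,0]]])

```text
t: 13.28
tcp_pos: [518.1, 26.4, 231.5]
tcp_rot: [0.503, -0.503, 0.498, -0.495]
contact_force: [0.1, -0.4, 0.4]
grip_width: 1.0
```

```bash
python3 - <<'E'
from h import *
to((590,32,230),tool(.01,0))
im=r.camera("wrist")[...,::-1];cv2.imwrite("pics/w8.png",im);pw=r.camera_params("wrist");print(pw["pose"].round(2).tolist())
b=r.camera("side")[...,::-1];cv2.imwrite("pics/s8.png",b)
c=np.zeros((600,800,3),np.uint8);c[:360,:480]=cv2.resize(im,(480,360));c[:360,490:800]=cv2.resize(b[180:270,230:308],(310,360));
c[365:600,:420]=cv2.resize(b[200:285,160:320],(420,235));cv2.imwrite("pics/c8.png",c)
E
```

```text
t 13.28 tcp [518.1  26.4 231.5] j [ 0.01 -0.01  1.95 -0.    1.21  1.58] F [ 0.1 -0.4  0.4] w 1.0
R cols [[-0.003, -1.0, 0.003], [-0.012, -0.003, -1.0], [1.0, -0.003, -0.012]]
shift [-5.7, 0.5, 71.9]
turn [0.012, -0.013, 0.003]
[[-0.0, -0.94, -0.34, 603.79], [-1.0, 0.0, -0.0, 27.49], [0.0, 0.34, -0.94, 348.29], [0.0, 0.0, 0.0, 1.0]]
```

View pics/c8.png

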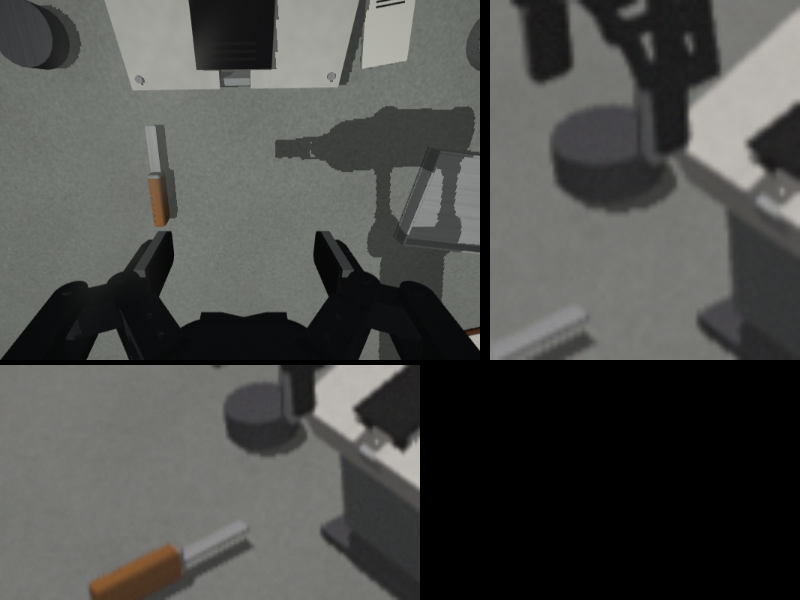

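The bar lies flat on the bench at about (155,175) in the wrist crop, and the cover is ajar, with its shadow showing. Next I'll get the cover's lateral centre and the hover pose.

```bash
python3 - <<'E'
from h import *
pw=r.camera_params("wrist");g=cv2.imread("pics/w8.png",0)
for v in(60,75,86):
    row=g[v,225:400]<60;i=np.where(row)[0]+225
    print(v,i.min(),i.max(),onz(pw,((i.min()+i.max())/2,v),148).round(1),np.diff([onz(pw,(q,v),148)[1] for q in (i.min(),i.max()+1)]))
col=g[70:110,300].tolist();print(col);
print(onz(pw,(314,92.5),145).round(1))
to((607,32,189),tool(0.005,.384))
E
```

```text
60 259 363 [634.9  35.1 148. ] [-56.19027515]
75 261 362 [627.7  34.9 148. ] [-55.34504071]
86 262 362 [622.3  34.7 148. ] [-55.36803717]
[27, 25, 24, 25, 24, 26, 24, 29, 29, 29, 28, 25, 25, 25, 25, 25, 26, 25, 25, 25, 25, 25, 48, 80, 88, 78, 68, 68, 68, 67, 66, 65, 82, 90, 105, 126, 132, 132, 132, 131]
[619.3  33.7 145. ]
t 13.38 tcp [518.   28.5 230.6] j [ 0.01 -0.01  1.95 -0.    1.21  1.58] F [-0.1 -0.1 -0.4] w 0.996
R cols [[-0.001, -1.0, 0.002], [-0.014, -0.002, -1.0], [1.0, -0.001, -0.014]]
shift [-3.6, 40.3, 89.6]
turn [0.398, -0.005, 0.003]
```

Call:
arm_command(commands=[[-0.55,[-0.0025,0.02,0.045],[0,0,0]],[-0.55,[-0.0025,0.02,0.045],[0,0,0]],[-0.55,[0,0,0],[0.133,0,0]],[-0.55,[0,0,0],[0.133,0,0]],[-0.55,[0,0,0],[0.132,0,0]],[-0.55,[0,0,0],[0,0,0]]], force=40)

```text
t: 14.12
tcp_pos: [610.1, 42.2, 175.2]
tcp_rot: [-0.4, 0.398, -0.582, 0.586]
contact_force: [-0.2, -1.2, 0.1]
grip_width: 0.774
```

```bash
python3 - <<'E'
from h import *
to((607,33,189),tool(0.005,.384))
pw=r.camera_params("wrist");im=r.camera("wrist")[...,::-1];cv2.imwrite("pics/w9.png",im)
print(pw["pose"].round(2).tolist(),[proj(pw,q).round(0).tolist() for q in((620,61,145),(620,5,145))])
g=cv2.cvtColor(im,cv2.COLOR_BGR2GRAY)
for v in range(150,330,20):
    i=np.where(g[v,180:480]<45)[0]+180;print(v,i.min() if len(i) else 0,i.max() if len(i) else 0,len(i))
E
```

```text
t 14.12 tcp [610.1  42.2 175.2] j [ 0.03  0.01  2.09 -0.01  0.67  1.61] F [-0.2 -1.2  0.1] w 0.774
R cols [[0.007, -1.0, -0.001], [0.364, 0.004, -0.931], [0.931, 0.006, 0.364]]
shift [9.1, -14.0, 2.1]
turn [0.011, 0.001, -0.002]
[[0.01, -1.0, 0.04, 645.9], [-1.0, -0.01, 0.0, 41.91], [-0.0, -0.04, -1.0, 316.37], [0.0, 0.0, 0.0, 1.0]] [[287.0, 305.0], [396.0, 305.0]]
150 284 404 121
170 284 403 120
190 285 402 118
210 285 401 117
230 286 400 115
250 286 399 114
270 287 398 112
290 288 397 110
310 244 405 20
```

Call:
arm_command(commands=[[-0.55,[0.0095,0,0.0025],[0.011,0,0]],[-0.55,[0,0,0],[0,0,0]],[-0.55,[0,0,0],[0,0,0]]])

```text
t: 14.55
tcp_pos: [618.5, 32.7, 180.6]
tcp_rot: [-0.395, 0.393, -0.585, 0.59]
contact_force: [0.2, 0.8, 0.3]
grip_width: 0.773
```

```bash
cat >> h.py <<'E'
def sn():
    s=r.observe();d=s["tcp_pos"]-[620.5,32.5,135];c,k=np.cos(np.radians(22)),np.sin(np.radians(22))
    print("tcp s",(d[0]*c+d[2]*k).round(1),"n",(-d[0]*k+d[2]*c).round(1),"y",d[1].round(1),"F",s["contact_force"].round(1))
E
python3 - <<'E'
from h import *
sn();to((607,32.5,189),tool(0.005,.384))
E
```

```text
tcp s 15.3 n 43.0 y 0.2 F [0.2 0.8 0.3]
t 14.55 tcp [618.5  32.7 180.6] j [ 0.01  0.01  2.08 -0.    0.66  1.58] F [0.2 0.8 0.3] w 0.773
R cols [[0.008, -1.0, -0.001], [0.378, 0.004, -0.926], [0.926, 0.007, 0.378]]
shift [0.1, -12.1, -7.5]
turn [-0.004, 0.002, -0.002]
```

Call:
arm_command(commands=[[-0.55,[0,0.008,-0.007],[0,0,0]],[-0.55,[0,0,0],[0,0,0]]])

```text
t: 14.8
tcp_pos: [615.4, 32.4, 170.1]
tcp_rot: [-0.395, 0.393, -0.585, 0.589]
contact_force: [-0.5, -0.3, -0.3]
grip_width: 0.777
```

Call:
arm_command(commands=[[-0.55,[0,0.004,0],[0,0,0]],[-0.55,[0,0,0],[0,0,0]]])

```text
t: 15.05
tcp_pos: [616.7, 32.4, 165.8]
tcp_rot: [-0.395, 0.393, -0.585, 0.589]
contact_force: [-0.0, 0.2, -0.6]
grip_width: 0.779
```

```bash
python3 - <<'E'
from h import *
sn();to((607,32.5,189),tool(0.005,.384))
E
```

```text
tcp s 8.1 n 30.0 y -0.1 F [-0.   0.2 -0.6]
t 15.05 tcp [616.7  32.4 165.8] j [ 0.01  0.03  2.1  -0.    0.63  1.58] F [-0.   0.2 -0.6] w 0.779
R cols [[0.007, -1.0, -0.002], [0.378, 0.004, -0.926], [0.926, 0.006, 0.378]]
shift [-0.2, -25.1, -0.3]
turn [-0.003, 0.001, -0.002]
```

Call:
arm_command(commands=[[-0.55,[0,0.003,0],[0,0,0]],[-0.55,[0,0,0],[0,0,0]]])

```text
t: 15.3
tcp_pos: [618.0, 32.5, 162.9]
tcp_rot: [-0.395, 0.393, -0.585, 0.589]
contact_force: [0.4, 0.4, -0.5]
grip_width: 0.776
```

Call:
arm_command(commands=[[-0.55,[0,0.002,0],[0,0,0]],[-0.55,[0,0,0],[0,0,0]]])

```text
t: 15.55
tcp_pos: [619.0, 32.5, 161.2]
tcp_rot: [-0.395, 0.393, -0.585, 0.589]
contact_force: [0.3, 0.1, 0.5]
grip_width: 0.774
```

Call:
arm_command(commands=[[-0.55,[0,0.002,0],[0,0,0]],[-0.55,[0,0,0],[0,0,0]]])

```text
t: 15.8
tcp_pos: [619.8, 32.5, 159.3]
tcp_rot: [-0.395, 0.393, -0.585, 0.589]
contact_force: [-0.1, -0.1, -0.3]
grip_width: 0.775
```

Call:
arm_command(commands=[[-0.55,[0,0.002,0],[0,0,0]],[-0.55,[0,0,0],[0,0,0]]])

```text
t: 16.05
tcp_pos: [620.6, 32.6, 157.4]
tcp_rot: [-0.395, 0.393, -0.585, 0.589]
contact_force: [-0.1, -0.3, 0.4]
grip_width: 0.774
```

Call:
arm_command(commands=[[-0.55,[0,0.0015,0],[0,0,0]],[-0.55,[0,0,0],[0,0,0]]])

```text
t: 16.3
tcp_pos: [621.2, 32.5, 155.8]
tcp_rot: [-0.395, 0.393, -0.585, 0.589]
contact_force: [0.9, -0.1, -0.8]
grip_width: 0.775
```

Call:
arm_command(commands=[[-0.4,[0,0,0],[0,0,0]],[-0.3,[0,0,0],[0,0,0]],[0,[0,0,0],[0,0,0]],[0.5,[0,0,0],[0,0,0]],[0.5,[0,0,0],[0,0,0]]], force=40)

```text
t: 16.92
tcp_pos: [621.7, 32.6, 157.6]
tcp_rot: [-0.395, 0.393, -0.585, 0.59]
contact_force: [-1.6, -0.0, 0.9]
grip_width: 0.639
```

```bash
python3 - <<'E'
from h import *
sn();to((607,32.5,189),tool(0.005,.384))
im=r.camera("wrist")[...,::-1];cv2.imwrite("pics/w10.png",im)
E
```

```text
tcp s 9.6 n 20.5 y 0.1 F [-1.6 -0.   0.9]
t 16.93 tcp [621.7  32.6 157.6] j [ 0.01  0.05  2.1  -0.    0.61  1.58] F [-1.6 -0.   0.9] w 0.639
R cols [[0.007, -1.0, -0.002], [0.38, 0.004, -0.925], [0.925, 0.006, 0.38]]
shift [-0.1, -34.6, -1.7]
turn [-0.006, 0.001, -0.002]
```

Call:
arm_command(commands=[[0.5,[0,-0.005,-0.001],[0,0,0]],[0.5,[0,-0.01,-0.003],[0,0,0]],[0.5,[0,-0.02,-0.005],[0,0,0]],[0.5,[0,-0.03,-0.005],[0,0,0]],[0.5,[0,0,0],[0,0,0]]], force=60)

```text
t: 17.6
tcp_pos: [581.2, 32.2, 213.5]
tcp_rot: [-0.395, 0.394, -0.584, 0.589]
contact_force: [1.4, 0.1, -0.1]
grip_width: 0.626
```

```bash
python3 - <<'E'
from h import *
sn();to((607,32.5,189),tool(0.005,.384))
im=r.camera("wrist")[...,::-1];cv2.imwrite("pics/w11.png",im)
b=r.camera("side")[...,::-1];cv2.imwrite("pics/s11.png",b)
c=np.zeros((600,800,3),np.uint8);c[:360,:480]=cv2.resize(im,(480,360));c[365:600,:420]=cv2.resize(b[110:270,200:486],(420,235));cv2.imwrite("pics/c11.png",c)
g=cv2.cvtColor(im,cv2.COLOR_BGR2GRAY)
for v in range(10,330,20):
    i=np.where(g[v,180:480]<45)[0]+180;print(v,i.min() if len(i) else 0,i.max() if len(i) else 0,len(i))
E
```

```text
tcp s -7.0 n 87.5 y -0.3 F [ 1.4  0.1 -0.1]
t 17.6 tcp [581.2  32.2 213.5] j [ 0.01 -0.1   2.12 -0.    0.73  1.58] F [ 1.4  0.1 -0.1] w 0.626
R cols [[0.007, -1.0, -0.002], [0.378, 0.004, -0.926], [0.926, 0.006, 0.378]]
shift [-0.1, 32.4, 14.6]
turn [-0.003, 0.002, -0.002]
10 302 459 158
30 247 457 13
50 244 454 18
70 303 452 15
90 303 450 16
110 0 0 0
130 0 0 0
150 0 0 0
170 272 390 119
190 263 390 128
210 259 389 131
230 260 388 129
250 260 388 129
270 261 387 127
290 262 387 126
310 239 411 148
```

Call:
arm_command(commands=[[0.5,[0,0,0],[-0.14,0,0]],[0.5,[0,0,0],[-0.14,0,0]],[0.5,[0,0,0],[-0.14,0,0]],[0.5,[0.045,0,-0.022],[0,0,0]],[0.5,[0.049,0,-0.022],[0,0,0]],[0.5,[0.049,0,-0.022],[0,0,0]],[0.5,[0.049,0,-0.022],[0,0,0]],[0.5,[0.049,0,-0.022],[0,0,0]],[0.5,[0.049,0,-0.022],[0,0,0]],[0.5,[0.02,0,-0.01],[0,0,0]]])

```text
t: 18.95
tcp_pos: [435.3, -286.6, 199.2]
tcp_rot: [0.52, -0.517, 0.476, -0.486]
contact_force: [-0.1, 0.6, -0.7]
grip_width: 0.625
```

Call:
arm_command(commands=[[0.5,[0,0,0],[0,0,0]]])

```text
t: 19.08
tcp_pos: [434.3, -287.8, 197.7]
tcp_rot: [0.519, -0.518, 0.476, -0.485]
contact_force: [-1.0, 0.8, -1.3]
grip_width: 0.63
```

```bash
python3 - <<'E'
from h import *
to((415,-309,150),tool(0,-.035))
r.camera("side")
pw=r.camera_params("wrist");im=r.camera("wrist")[...,::-1];cv2.imwrite("pics/w12.png",im)
b=r.camera("side")[...,::-1];cv2.imwrite("pics/s12.png",b)
print(pw["pose"].round(2).tolist())
c=np.zeros((600,800,3),np.uint8);c[:360,:480]=cv2.resize(im,(480,360));c[:300,490:800]=cv2.resize(b[280:480,250:456],(310,300));cv2.imwrite("pics/c12.png",c)
E
```

```text
t 19.07 tcp [ 434.3 -287.8  197.7] j [-0.61  0.06  1.95 -0.04  1.2   0.97] F [-1.   0.8 -1.3] w 0.63
R cols [[0.01, -1.0, -0.008], [-0.076, 0.007, -0.997], [0.997, 0.01, -0.076]]
shift [21.3, 48.9, -15.9]
turn [0.041, 0.01, -0.007]
[[0.01, -0.92, -0.4, 527.67], [-1.0, -0.01, 0.0, -287.28], [-0.01, 0.4, -0.92, 309.2], [0.0, 0.0, 0.0, 1.0]]
```

View pics/c12.png

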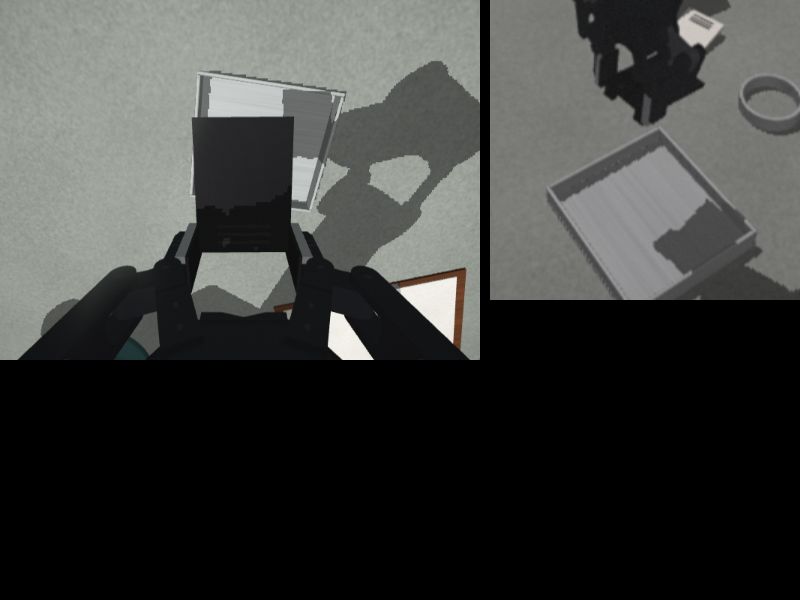

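The cover is held squarely by its lower end. The tray's rim corners show at wrist crop (199,72), (345,94) and (310,210), and at side crop (547,190), (659,128) and (757,235).

```bash
python3 - <<'E'
from h import *
pw=r.camera_params("wrist");ps=r.camera_params("side")
for uv in[(199,72),(345,94),(310,210)]:print(onz(pw,np.array(uv)/.75,25).round(1))
for uv in[(287.9,406.6),(362.3,365.3),(427.4,436.7)]:print("s",onz(ps,uv,25).round(1))
# cover pitch in hand: far edge px width 101/.75, near edge rows
for (a,b,v) in[((193,294),0,117),((196,292),0,251)]:
    dep=pw["mtx"][0,0]*56/((a[1]-a[0])/.75);m=np.linalg.inv(pw["mtx"])@np.array([(a[0]+a[1])/1.5,v/.75,1]);print("cover edge",(pw["pose"][:3,:3]@m*dep+pw["pose"][:3,3]).round(1))
to((415,-309,150),tool(0,-.035))
E
```

```text
[ 529.1 -237.1   25. ]
[ 509.5 -393.9   25. ]
[ 365.1 -373.5   25. ]
s [ 379.2 -223.4   25. ]
s [ 524.5 -241.    25. ]
s [ 503.7 -398.8   25. ]
cover edge [ 506.2 -285.2  169.3]
cover edge [ 433.4 -286.7  193.1]
t 19.23 tcp [ 435.3 -285.9  198.1] j [-0.61  0.06  1.95 -0.04  1.2   0.97] F [-0.2  0.4 -0.8] w 0.629
R cols [[0.013, -1.0, -0.008], [-0.075, 0.007, -0.997], [0.997, 0.013, -0.075]]
shift [23.3, 49.3, -16.9]
turn [0.04, 0.013, -0.007]
```

Call:
arm_command(commands=[[0.5,[0.018,0,-0.025],[0.06,0.065,0]],[0.5,[0,0.03,0],[0,0.065,0]],[0.5,[0,0.04,0],[0,0,0]],[0.5,[0,0.04,0],[0,0,0]],[0.5,[0,0,0],[0,0,0]]])

```text
t: 19.85
tcp_pos: [413.5, -299.2, 88.0]
tcp_rot: [-0.473, 0.531, -0.523, 0.47]
contact_force: [-0.3, 0.1, -1.0]
grip_width: 0.627
```

```bash
python3 - <<'E'
from h import *
to((410,-304,45),tool(-.12,0))
E
```

```text
t 19.85 tcp [ 413.5 -299.2   88. ] j [-0.67  0.13  2.1  -0.    0.92  1.01] F [-0.3  0.1 -1. ] w 0.627
R cols [[-0.112, -0.994, -0.004], [-0.01, 0.005, -1.0], [0.994, -0.112, -0.011]]
shift [5.3, 43.0, -2.4]
turn [0.011, 0.008, -0.004]
```

Call:
arm_command(commands=[[0.5,[0.005,0.02,-0.002],[0,0,0]],[0.5,[0,0.018,0],[0,0,0]],[0.5,[0,0,0],[0,0,0]]])

```text
t: 20.23
tcp_pos: [414.8, -304.0, 53.0]
tcp_rot: [-0.473, 0.528, -0.525, 0.471]
contact_force: [-0.4, 0.3, -0.6]
grip_width: 0.627
```

Call:
arm_command(commands=[[0.5,[0,0.004,0],[0,0,0]],[0.5,[0,0,0],[0,0,0]]])

```text
t: 20.48
tcp_pos: [416.4, -304.7, 50.7]
tcp_rot: [-0.473, 0.527, -0.526, 0.472]
contact_force: [-0.7, -0.1, -1.2]
grip_width: 0.625
```

Call:
arm_command(commands=[[0.5,[0,0.004,0],[0,0,0]],[0.5,[0,0,0],[0,0,0]]])

```text
t: 20.72
tcp_pos: [417.0, -305.2, 47.5]
tcp_rot: [0.473, -0.526, 0.526, -0.472]
contact_force: [0.5, 0.8, -0.7]
grip_width: 0.629
```

Call:
arm_command(commands=[[0.5,[0,0.005,-0.004],[0,0,0]],[0.5,[0,0,0],[0,0,0]]])

```text
t: 20.98
tcp_pos: [412.7, -304.8, 42.3]
tcp_rot: [0.473, -0.526, 0.526, -0.472]
contact_force: [-0.6, -0.4, -0.0]
grip_width: 0.627
```

Call:
arm_command(commands=[[0.5,[0,0.004,0],[0,0,0]],[0.5,[0,0,0],[0,0,0]]])

```text
t: 21.22
tcp_pos: [412.5, -304.8, 37.9]
tcp_rot: [0.473, -0.526, 0.526, -0.472]
contact_force: [-0.3, 0.7, -0.2]
grip_width: 0.628
```

Call:
arm_command(commands=[[0.5,[0,0.003,0],[0,0,0]],[0.5,[0,0,0],[0,0,0]]])

```text
t: 21.48
tcp_pos: [412.5, -304.8, 34.6]
tcp_rot: [0.473, -0.526, 0.526, -0.471]
contact_force: [-0.1, -0.9, -0.6]
grip_width: 0.629
```

Call:
arm_command(commands=[[0.5,[0,0.002,0],[0,0,0]],[0.5,[0,0,0],[0,0,0]]])

```text
t: 21.72
tcp_pos: [412.9, -305.1, 32.9]
tcp_rot: [0.473, -0.526, 0.527, -0.472]
contact_force: [-0.2, 0.7, -0.0]
grip_width: 0.631
```

Call:
arm_command(commands=[[0.5,[0,0.002,0],[0,0,0]],[0.5,[0,0,0],[0,0,0]]])

```text
t: 21.98
tcp_pos: [413.2, -305.2, 32.9]
tcp_rot: [0.473, -0.526, 0.526, -0.472]
contact_force: [-0.0, -0.5, -0.8]
grip_width: 0.629
```

Call:
arm_command(commands=[[-0.45,[0,0,0],[0,0,0]],[-0.6,[0,0,0],[0,0,0]],[-0.6,[0,0,0],[0,0,0]],[-0.6,[0,-0.02,0],[0,0,0]],[-0.6,[0,-0.04,0],[0,0,0]],[-0.6,[0,-0.06,0],[0,0,0]],[-0.6,[0,-0.06,-0.03],[0,0,0]],[-0.6,[0,0,0],[0,0,0]],[-0.6,[0,0,0],[0,0,0]]])

```text
t: 23.1
tcp_pos: [384.4, -301.5, 212.2]
tcp_rot: [-0.473, 0.527, -0.525, 0.471]
contact_force: [0.8, 0.2, 0.2]
grip_width: 0.799
```

```bash
python3 - <<'E'
from h import *
to((410,-304,45),tool(-.12,0))
pw=r.camera_params("wrist");im=r.camera("wrist")[...,::-1];cv2.imwrite("pics/w13.png",im)
ps=r.camera_params("side");b=r.camera("side")[...,::-1];cv2.imwrite("pics/s13.png",b)
for n,p,i in(("w",pw,im),("s",ps,b)):
    m=cv2.inRange(cv2.cvtColor(i,cv2.COLOR_BGR2GRAY),0,48)
    k,l,st,c=cv2.connectedComponentsWithStats(m)
    for j in range(1,k):
        if st[j][4]>250:
            w=onz(p,c[j],14)
            if 350<w[0]<550 and -420<w[1]<-200:
                bx=cv2.boxPoints(cv2.minAreaRect(np.argwhere(l==j)[:,::-1].astype(np.float32)))
                print(n,st[j],w.round(0),[onz(p,q,12)[:2].round(0).tolist() for q in bx])
# bar
m=cv2.inRange(cv2.cvtColor(b,cv2.COLOR_BGR2HSV),(4,120,60),(16,255,255));k,l,st,c=cv2.connectedComponentsWithStats(m)
print([(onz(ps,c[j],14).round(0).tolist(),st[j][4]) for j in range(1,k) if 100<st[j][4]<1000])
sc=r.camera("scene")[...,::-1];cv2.imwrite("pics/sc13.png",sc)
a=cv2.imread("pics/scene0.png");
for nm,(u,v) in dict(weight=(440,262),ring=(197,297),tin=(334,315)).items():
    t=a[v-14:v+14,u-18:u+18];res=cv2.matchTemplate(sc[v-24:v+24,u-28:u+28],t,cv2.TM_CCOEFF_NORMED);print(nm,cv2.minMaxLoc(res)[1::2])
E
```

```text
t 23.1 tcp [ 384.4 -301.5  212.2] j [-0.71 -0.06  2.04 -0.    1.16  0.97] F [0.8 0.2 0.2] w 0.799
R cols [[-0.108, -0.994, 0.0], [-0.003, -0.0, -1.0], [0.994, -0.108, -0.003]]
shift [-0.3, 167.1, 26.3]
turn [0.003, 0.012, 0.0]
w [ 294  105   62   90 5373] [ 448. -310.   14.] [[488.0, -286.0], [483.0, -340.0], [404.0, -336.0], [409.0, -277.0]]
s [ 326  402   62   51 1637] [ 442. -312.   14.] [[409.0, -275.0], [496.0, -284.0], [478.0, -344.0], [396.0, -333.0]]
[([1312.0, 1274.0, 14.0], np.int32(381)), ([983.0, 782.0, 14.0], np.int32(315)), ([454.0, 147.0, 14.0], np.int32(444))]
weight (0.9989118576049805, (10, 10))
ring (0.36908024549484253, (3, 19))
tin (0.9993098378181458, (10, 10))
```

```bash
python3 - <<'E'
import cv2
for f in("side0","s13"):
    g=cv2.imread(f"pics/{f}.png",0)[320:380,405:475];e=cv2.Canny(g,60,140);cv2.imwrite(f"pics/e_{f}.png",e)
a=cv2.imread("pics/e_side0.png",0);b=cv2.imread("pics/e_s13.png",0)
r_=cv2.matchTemplate(cv2.GaussianBlur(b,(5,5),0),cv2.GaussianBlur(a,(5,5),0)[8:-8,8:-8],cv2.TM_CCOEFF_NORMED);print(cv2.minMaxLoc(r_))
from plant import r
print(r.observe()["contact_force"].round(1));r.close_job()
E
```

```text
(-0.10309437662363052, 0.38836246728897095, (1, 6), (8, 8))
[-0.5  0.   0.4]
the job is handed in; nothing more can be done
```

I levered the cover open with the pry bar, laid the bar back on the bench, then lifted the cover off and set it in the tray. The job is handed in; it took about 23 s of robot time, and the hand-in gave no verdict.

**Levering:** I gripped the bar by its handle, put the blade through the notch onto the ridge and tipped it up about 41°. The wrist view then showed the cover's feet above the panel with the blade still under the lip, and the fingers were only on the bar.

**Last checks:**
- **Cover:** it was centred at about (448,−310) by the wrist camera and (442,−312) by the side camera. The tray's centre is about (445,−308). I didn't measure its height or tilt, but I set it down feet-first, outer face up, at the expected height.
- **Pry bar:** it showed as lying flat on the bench when I released it. The last side image put its handle at (454,147).
- **Robot:** it is about 200 mm above the bench, clear of everything, with the force reading near zero.
- **Weight and tin:** neither had moved in the scene camera (image match above 0.99, no shift).
- **Sample ring:** this check is weak. The scene match failed (0.37), and I put that down to the changed arm shadow or to the arm blocking the view. An edge match in the side view found no shift, but its score was also low (0.39). The arm never went near the ring.

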